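# Overhang the shock tower at the bench block's edge

## Robot

A 6-joint arm with a two-finger parallel gripper is mounted at the origin on the work surface. World frame = base frame: x ahead of the robot, y to its left, z up, the work surface at z = 0. Lengths are in m, angles in degrees, forces in N, time in s.
With the tool pointing down it reaches from about 0.35 to 0.85 m from the base axis. Payload 8.1 kg.
Tool frame: the origin (TCP) lies midway between the tips of the shut fingers; the grasp point (between the pads) lies 19 mm behind it; z points along the fingers, y is the line along which they close (so a half turn about z gives the same grasp; the last joint's range is limited). The gripper opens to 93 mm and grips with 3 to 60 N. Pads are 15 mm wide; open, the fingers measure 128 mm over their backs; the gripper's body (75 mm by 188 mm) begins 65 mm behind the grasp point.
Start: joints at [60.481, 7.471, 85.268, -0, 87.261, -4.893], TCP at [0.25, 0.545, 0.189] pointing down, gripper open.
Joint ranges: [-169.43, 169.43], [-51.17, 129.36], [1.28, 143.12], [-76.62, 256.62], [0, 156.53], [-152.29, 152.29]. Speed limits (degrees/s): [136.94, 136.94, 159.86, 180, 180, 180].

## Interface

Orientations are given as [roll, pitch, yaw] about the fixed x, y, z axes, in that order (R = Rz(yaw) Ry(pitch) Rx(roll)).
In Python, from bench import status, eyes, bot gives the robot as it stands.
- The arm moves only by the tool send_rows, never from a script. Its argument "motion" is a list of rows, each an object with "grip": the closure in counts, from 0 (fully open) to 255 (shut); "travel": the shift along the tool's x, y, z in mm, a list of three; "twist": the turn about the tool's z in rad. A call has 1 to 10 rows; each row is the pose to reach, as a shift and turn from the pose commanded when the call began, along the tool's axes at that moment; what a row does not reach only later rows make up. A row lasts 1/12 s, in which the tool goes at most 41.7 mm and 7.16 degrees, less where a joint would pass 70% of its speed; a pose out of reach is approached as far as the arm can. A call with a gripper value outside its range is refused whole. The fingers move at their own pace and stop on an object; "grip_force" is the grip in N (left out, the last holds). Time passes only in rows, so rows that repeat a pose let the fingers close. It gives the time, the measured TCP pose, the force, the opening and the grip force at its end, in the units of the state.
- status.get_state(): the state, without advancing time (a new reading comes with each control period).
- eyes.read_camera(name): name is "scene" or "side" or "wrist"; returns the picture (480x640x3 uint8, red, green, blue); there is no depth.
- eyes.camera_model(name): a dict with "camera_matrix" (3x3 intrinsics, pixels), "rvec" (rotation vector, rad) and "tvec" (3), from world to camera coordinates, as OpenCV has them. Camera axes: x right, y down, z forward; pixel columns grow to the right and rows downward; lengths in m; the calibration is good to about 2 mm. A picture is of the moment at which its call begins: read the wrist's pose just before it. camera_model takes no time and is no camera call; for the wrist camera it gives the pose at the moment of the call.
- bot.finish_job(): hands the job in; it is judged then, once.
Trained networks look in the newest picture that a camera, given by its name, has taken for a name from the list of things; names that differ only in an ending like _2 or _b are one class to them, and where a whole thing is asked for, a point or a joint stands for the part that bears it (a point fixed in the world has none). Each returns a list of dicts, best first, with "score" (0 to 1); they miss things now and then, are a little off and sometimes report something else, mostly with a low value. They report only what shows in the picture. A call takes as long as a camera call. They do not tell look-alikes from the thing itself.
- eyes.find_in(camera, label): "point" ([column, row] in pixels, amid what is visible of it).
- eyes.pinpoint(camera, label): "point" ([column, row] in pixels: a listed point, or the origin of a listed thing).
The state is a dict: "clock": time; "qpos": joint angles; "qvel": joint speeds; "tau": joint torques, N m; "position": TCP position; "tcp_rot": TCP orientation; "contact_force": force on the tool from outside, world axes, zero at the start; "torque": the same for the moment, N m; "grip_width": finger opening in m; "gripper_force": force on a finger pad.
Only numpy, scipy, OpenCV 4.12 (cv2) and the standard library are available. Lean on these libraries where they do the work, as an engineer would, in place of code of your own. Each camera call takes 0.05 s, during which the arm holds its last target. There are 200 camera calls.

## Task

Bolts are to go into the T-shaped aluminium shock tower from below: push it with the fingertips across the black bench block, head first, until the head's straight edge sticks out 20 mm past the block's far edge, square to it, and leave it lying there. Only slide it: do not lift or tip it, and leave everything else where it is.

Things in the scene. Friction and masses are not known exactly. Their poses are not given: they have to be found in the camera images.
- tower: The T-shaped aluminium plate, 6 mm thick, loose on the block, 0.08 to 0.17 kg. 85 mm long (x). Head of the T: from x = +7.5 to +42.5 mm, 120 mm wide (y), four holes. Stem: from x = -42.5 to +7.5 mm, 80 mm wide. Both end edges (x = +42.5 and -42.5 mm) are straight. At the start the head points to the block's far edge, askew by up to 0.3 rad. Origin: on the underside, mid length and width.
- tower_corner_left (a point): Left corner of the head's straight outer edge: x = +42.5, y = +60 mm in the plate's frame, at mid thickness. Axes as the plate's.
- tower_corner_right (a point): Right corner of the head's straight outer edge: x = +42.5, y = -60 mm in the plate's frame, at mid thickness. Axes as the plate's.
- block: Fixed bench block with a flat black top, 260 mm (x) by 340 mm (y), 40 mm high, on the table, turned by up to 0.3 rad. Its +x points away from the robot. The far edge is the 340 mm long straight edge at x = +130 mm; beyond it the table is free for at least 50 mm. Origin: centre of its underside.
- block_far_edge (a point): Middle of the block's far top edge, at top height (40 mm above the table). Axes as the block's: x points straight out over the edge, y runs along the edge.
- brace: Small rectangular aluminium brace, 60 x 30 x 4 mm, lying flat on the block; not the plate to move. Leave alone. Origin: centre of its underside.
- collar: Aluminium spring collar (ring), 30 mm outside diameter, 10 mm high, lying on the block. Leave alone. Origin: centre of its underside.
- damper: Steel damper cylinder, 27 mm diameter, 58 mm high, standing on the block. Leave alone. Origin: centre of its underside.
- driver: Screwdriver 170 mm long, black handle, lying on the table to the left of the block. Leave alone. Origin: middle of its length, at its underside.
- wheel: Model-car wheel, 84 mm diameter, 31 mm high, lying flat on the table to the left of the block. Leave alone. Origin: centre of its underside.
Mind the look-alikes: they are no part of the job. Of the things that look like the tower, the largest one is meant.

How it is judged:
By the outcome, as a careful person would: the job done as asked, in the order asked, and still so for the second after the job is handed in, with the robot touching nothing.
It also fails if it takes over 38 s, if anything falls off the work surface, if the arm or the gripper's body presses on something with over 40 N, if the wrist force passes 120 N, or if a joint passes its speed limit or range.

## Working session

There is one attempt and no reset: what is moved stays moved. The work goes in short steps, Python scripts to look and compute and a tool call to move; the robot and the scene stay as the last step left them, time stands still between calls to the robot, and variables do not carry over. Pictures are saved under pics/ and viewed, at most 11 in all, crops included, and the job is handed in when it is done.

Besides the shell and the picture viewer there is one more tool, called as name(argument=value, ...) on one line, values as JSON. send_rows: Moves the arm, as the interface text tells. Its arguments: {"type":"object","properties":{"motion":{"type":"array","items":{"type":"object","properties":{"grip":{"type":"number"},"travel":{"type":"array","items":{"type":"number"}},"twist":{"type":"number"}}}},"grip_force":{"type":"number"}},"required":["motion"]}

```bash
mkdir -p pics; cat > h.py <<'E'
import numpy as np, cv2
from bench import status, eyes, bot
def ray(cam,pts,z):
    m=eyes.camera_model(cam);K=np.array(m["camera_matrix"]);R=cv2.Rodrigues(np.array(m["rvec"],float))[0];t=np.array(m["tvec"],float).ravel()
    c=-R.T@t; out=[]
    for p in pts:
        d=R.T@np.linalg.solve(K,[p[0],p[1],1]); out.append((c+d*(z-c[2])/d[2])[:2])
    return np.array(out)
def snap(cam,name):
    im=eyes.read_camera(cam); cv2.imwrite(f"pics/{name}.png",im[:,:,::-1]); return im
E
python3 - <<'E'
from h import *
for c in("scene","side"):
    snap(c,c+"0")
    for l,z in(("tower",.04),("tower_corner_left",.043),("tower_corner_right",.043),("block_far_edge",.04),("block",0),("brace",.04),("collar",.04),("damper",.04)):
        for r in eyes.pinpoint(c,l)[:2]: print(c,l,np.round(r["point"]),round(r["score"],2),ray(c,[r["point"]],z).round(4))
print(status.get_state())
E
```

```text
scene tower [326. 262.] 0.88 [[0.5102 0.0457]]
scene tower [110. 349.] 0.6 [[ 0.6362 -0.3952]]
scene tower_corner_left [358. 262.] 0.86 [[0.5354 0.1101]]
scene tower_corner_left [117. 325.] 0.81 [[ 0.5818 -0.3811]]
scene tower_corner_right [314. 284.] 0.82 [[ 0.5801 -0.0053]]
scene tower_corner_right [430. 218.] 0.75 [[0.4187 0.3544]]
scene block_far_edge [356. 294.] 0.57 [[0.6327 0.0637]]
scene block [320. 276.] 0.7 [[0.5023 0.036 ]]
scene block [427. 235.] 0.63 [[0.4271 0.3472]]
scene brace [280. 305.] 0.85 [[ 0.6169 -0.086 ]]
scene collar [250. 262.] 0.45 [[ 0.4586 -0.1096]]
scene damper [391. 262.] 0.64 [[0.5529 0.182 ]]
side tower [363. 376.] 0.75 [[0.3117 0.4493]]
side tower [317. 170.] 0.68 [[ 0.5695 -0.3278]]
side tower_corner_left [353. 396.] 0.8 [[0.3228 0.5009]]
side tower_corner_left [291. 250.] 0.57 [[0.5435 0.1009]]
side tower_corner_right [347. 367.] 0.88 [[0.3437 0.4367]]
side tower_corner_right [294. 224.] 0.86 [[ 0.5656 -0.0108]]
side block_far_edge [259. 235.] 0.86 [[0.6458 0.0503]]
side block [308. 247.] 0.74 [[0.5155 0.0291]]
side brace [282. 204.] 0.53 [[ 0.6243 -0.1088]]
side collar [332. 209.] 0.63 [[ 0.4759 -0.1073]]
side damper [282. 270.] 0.74 [[0.5469 0.1778]]
{'clock': 0.9, 'qpos': array([ 6.04820669e+01,  7.47176595e+00,  8.52674825e+01,  1.10626671e-03,
        8.72609255e+01, -4.89461188e+00]), 'qvel': array([ 0.04830928, -0.05905393,  0.00457022, -0.11048813, -0.18054931,
       -0.05116895]), 'tau': array([-2.06760924e-04, -5.59751344e+01, -4.92067194e+01,  7.70027563e-02,
        2.23128271e-02,  3.79586845e-05]), 'position': array([0.24998205, 0.54545327, 0.18873201]), 'tcp_rot': array([-1.79999921e+02, -1.11580948e-03,  1.55376626e+02]), 'contact_force': array([ 0.83196228, -0.51578961, -0.19366439]), 'torque': array([ 0.00736983, -0.02130834,  0.02248106]), 'gripper_force': 0.0, 'grip_width': 0.09296829462810337}
```

```bash
python3 -c "
import cv2,numpy as np
cv2.imwrite('pics/both.png',cv2.resize(np.vstack([cv2.imread('pics/scene0.png')]),(800,600)))"
```

```text
(no output)
```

View pics/scene0.png

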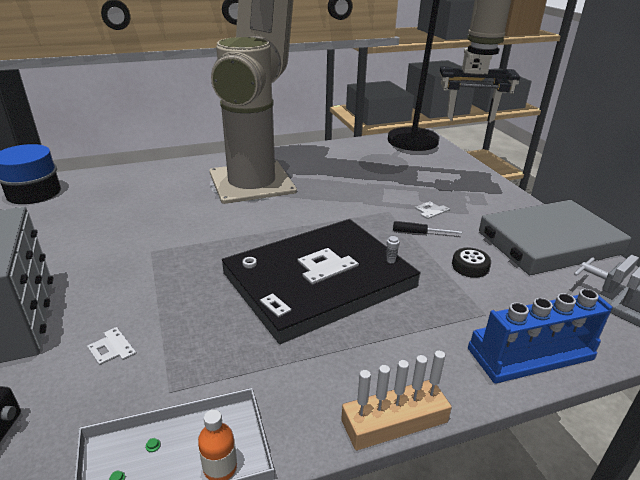

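View pics/side0.png

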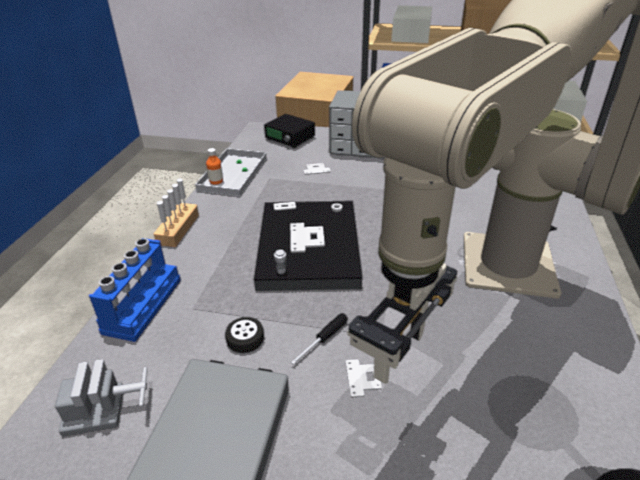

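The scene camera faces the robot. The tower lies mid-block at about (326,262), the brace at (276,305), the collar at (250,262) and the damper at (392,250). Smaller look-alike plates lie on the table at (432,210) and (110,345).

```bash
cat >> h.py <<'E'
def plan(goal,yaw):
    s=status.get_state(); th=np.radians(s["tcp_rot"][2]); d=np.array(goal)-s["position"]
    print("travel",[round(1000*v,1) for v in (d[0]*np.cos(th)+d[1]*np.sin(th), d[0]*np.sin(th)-d[1]*np.cos(th), -d[2])],"twist",round(-((np.radians(yaw)-th+np.pi)%(2*np.pi)-np.pi),4))
E
python3 - <<'E'
from h import *
a=ray("scene",[(223,265),(349,221),(419,272),(279,330)],.04);print(a)
b=ray("side",[(263,203),(353,202),(361,277),(257,278)],.04);print(b)
print(np.degrees(np.arctan2(-(a[2]-a[3])[0],(a[2]-a[3])[1])), np.degrees(np.arctan2(-(b[3]-b[0])[0],(b[3]-b[0])[1])))
plan([0.43,0.02,0.22],190)
E
```

```text
[[ 0.45213378 -0.1660815 ]
 [ 0.3640217   0.16067086]
 [ 0.60563601  0.22065975]
 [ 0.68327622 -0.10755266]]
[[ 0.68105339 -0.10185761]
 [ 0.42402917 -0.15602887]
 [ 0.35467632  0.16752594]
 [ 0.59644204  0.21846861]]
13.308941323186005 14.796240471567577
travel [np.float64(-382.6), np.float64(-402.7), np.float64(-31.3)] twist -0.6043
```

send_rows(motion=[{"grip": 0,"travel": [-383,-403,-31],"twist": -0.64},{"grip": 0,"travel": [-383,-403,-31],"twist": -0.64},{"grip": 0,"travel": [-383,-403,-31],"twist": -0.64},{"grip": 0,"travel": [-383,-403,-31],"twist": -0.64},{"grip": 0,"travel": [-383,-403,-31],"twist": -0.64},{"grip": 0,"travel": [-383,-403,-31],"twist": -0.64},{"grip": 0,"travel": [-383,-403,-31],"twist": -0.64},{"grip": 0,"travel": [-383,-403,-31],"twist": -0.64},{"grip": 0,"travel": [-383,-403,-31],"twist": -0.64},{"grip": 0,"travel": [-383,-403,-31],"twist": -0.64}])

```text
clock: 1.73
position: [0.3823, 0.1586, 0.212]
tcp_rot: [180.0, 0.1, -167.9]
contact_force: [1.3, 0.1, 0.3]
grip_width: 0.0933
gripper_force: 0.0
```

```bash
python3 -c "
from h import *
plan([0.43,0.02,0.22],194)"
```

```text
travel [np.float64(-17.7), np.float64(-145.5), np.float64(-8.0)] twist -0.0337
```

send_rows(motion=[{"grip": 0,"travel": [-17,-120,-10],"twist": -0.03},{"grip": 0,"travel": [-17,-120,-10],"twist": -0.03},{"grip": 0,"travel": [-17,-120,-10],"twist": -0.03},{"grip": 0,"travel": [-17,-120,-10],"twist": -0.03},{"grip": 0,"travel": [-17,-120,-10],"twist": -0.03},{"grip": 0,"travel": [-17,-120,-10],"twist": -0.03}])

```text
clock: 2.23
position: [0.4236, 0.0468, 0.2214]
tcp_rot: [180.0, -0.0, -166.3]
contact_force: [0.6, 0.2, -0.7]
grip_width: 0.0928
gripper_force: 0.0
```

```bash
python3 - <<'E'
from h import *
snap("wrist","w1")
for l,z in(("tower",.04),("tower_corner_left",.043),("tower_corner_right",.043),("block_far_edge",.04),("brace",.04),("collar",.04),("damper",.04)):
    for r in eyes.pinpoint("wrist",l)[:2]: print(l,np.round(r["point"]),round(r["score"],2),ray("wrist",[r["point"]],z).round(4))
print(status.get_state()["position"],status.get_state()["tcp_rot"])
E
```

```text
tower [295. 294.] 0.74 [[0.5181 0.0423]]
tower_corner_left [353. 327.] 0.97 [[0.5395 0.115 ]]
tower_corner_left [163. 216.] 0.52 [[ 0.4646 -0.1095]]
tower_corner_right [241. 332.] 0.75 [[ 0.5771 -0.0057]]
tower_corner_right [623. 216.] 0.5 [[0.3503 0.3516]]
block_far_edge [287. 392.] 0.97 [[0.6437 0.0616]]
collar [166. 215.] 0.61 [[ 0.4638 -0.1079]]
damper [414. 340.] 0.54 [[0.5415 0.1871]]
damper [165. 215.] 0.5 [[ 0.4647 -0.1094]]
[0.42360367 0.04732905 0.22146266] [ 1.79997823e+02 -1.83630905e-03 -1.66144192e+02]
```

View pics/w1.png

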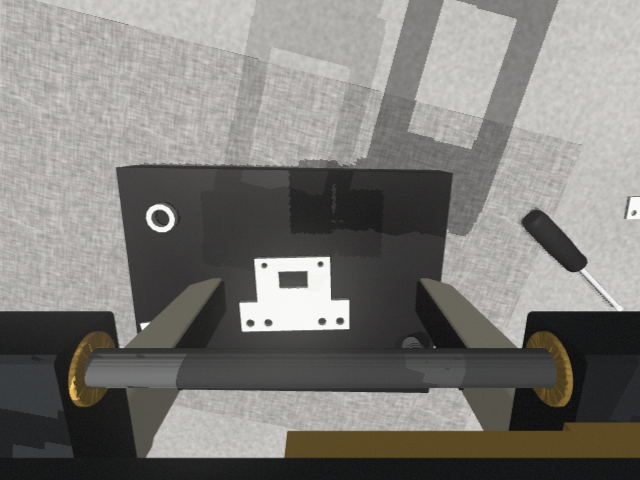

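The wrist view shows the tower stem's end at the top, (254,258) to (330,257), and the head's outer edge at (241,332) to (349,328). The block's far edge is the dark/light line near row 391. The plate is a few degrees askew to it.

```bash
cat >> h.py <<'E'
def measure(im,cam="wrist"):
    hsv=cv2.cvtColor(im,cv2.COLOR_RGB2HSV); m=((hsv[...,2]>185)&(hsv[...,1]<40)).astype(np.uint8)
    n,lab,st,cen=cv2.connectedComponentsWithStats(m)
    p=np.array(eyes.pinpoint(cam,"tower")[0]["point"])
    ok=[i for i in range(1,n) if 1000<st[i,4]<15000]
    i=min(ok,key=lambda i:np.linalg.norm(cen[i]-p)); print("px box",st[i])
    c=max(cv2.findContours((lab==i).astype(np.uint8),cv2.RETR_EXTERNAL,cv2.CHAIN_APPROX_NONE)[0],key=len)[:,0]
    w=ray(cam,c,.046)
    # fit T outline to the contour
    from scipy.optimize import least_squares
    V=np.array([[42.5,60],[42.5,-60],[7.5,-60],[7.5,-40],[-42.5,-40],[-42.5,40],[7.5,40],[7.5,60]],np.float32)/1000
    def f(q):
        ct,s_=np.cos(q[2]),np.sin(q[2]); l=(w-q[:2])@np.array([[ct,-s_],[s_,ct]])
        return [cv2.pointPolygonTest(V,(float(a),float(b)),True)*1000 for a,b in l]
    r=least_squares(f,[*w.mean(0),np.radians(14)],loss="soft_l1",x_scale=[.01,.01,.1],diff_step=1e-3)
    print("tower",r.x[:2].round(4),np.degrees(r.x[2]).round(2),"rms mm",np.sqrt(np.mean(r.fun**2)).round(2)); return r.x
def edge(im,cols,r0,r1,cam="wrist"):
    g=cv2.GaussianBlur(cv2.cvtColor(im,cv2.COLOR_RGB2GRAY),(3,3),0).astype(float); pts=[]
    for c in cols:
        d=np.diff(g[r0:r1,c]); k=d.argmax()
        if d[k]>25: pts.append((c,r0+k+.5))
    pts=np.array(pts); vx,vy,x0,y0=cv2.fitLine(pts.astype(np.float32),cv2.DIST_HUBER,0,.01,.01).ravel()
    e=ray(cam,[(c,y0+vy/vx*(c-x0)) for c in (cols[0],cols[-1])],.04); d=e[1]-e[0]
    print("edge px",pts[::20].tolist(),"res",np.abs(pts[:,1]-y0-vy/vx*(pts[:,0]-x0)).mean().round(2)); 
    yaw=np.arctan2(-d[0],d[1]); print("edge",e.round(4).tolist(),"yaw",np.degrees(yaw).round(2)); return e,yaw
def rel(q,e,yaw):
    n=np.array([np.cos(yaw),np.sin(yaw)]); t=np.array([-n[1],n[0]])
    for y in(.06,-.06):
        p=q[:2]+cv2.Rodrigues(np.array([0,0,q[2]]))[0][:2,:2]@[.0425,y]; print("corner",p.round(4),"overhang mm",(1000*(p-e[0])@n).round(1))
E
python3 - <<'E'
from h import *
im=cv2.imread("pics/w1.png")[:,:,::-1].copy()
eyes.read_camera("wrist")
q=measure(im); e,y=edge(im,range(180,420,2),375,410); rel(q,e,y)
E
```

```text
px box [ 240  257  109   74 5594]
tower [0.5169 0.0398] 15.39 rms mm 0.79
edge px [[180.0, 389.5], [220.0, 389.5], [260.0, 390.5], [300.0, 390.5], [340.0, 391.5], [380.0, 391.5]] res 0.26
edge [[0.6708, -0.0644], [0.6071, 0.2124]] yaw 12.94
corner [0.542 0.109] overhang mm -86.7
corner [ 0.5738 -0.0067] overhang mm -81.6
```

```bash
python3 -c "
from h import *
plan([0.4394,0.0201,0.06],192.94)"
```

```text
travel [np.float64(-8.8), np.float64(-29.9), np.float64(161.5)] twist 0.0153
```

send_rows(motion=[{"grip": 156,"travel": [-9,-30,60],"twist": 0.015},{"grip": 156,"travel": [-9,-30,60],"twist": 0.015},{"grip": 156,"travel": [-9,-30,100],"twist": 0.015},{"grip": 156,"travel": [-9,-30,130],"twist": 0.015},{"grip": 156,"travel": [-9,-30,150],"twist": 0.015},{"grip": 156,"travel": [-9,-30,161],"twist": 0.015},{"grip": 156,"travel": [-9,-30,161],"twist": 0.015},{"grip": 156,"travel": [-9,-30,161],"twist": 0.015}])

```text
clock: 3.4
position: [0.4398, 0.0196, 0.061]
tcp_rot: [180.0, -0.0, -167.1]
contact_force: [0.5, 0.6, 0.7]
grip_width: 0.0441
gripper_force: 0.0
```

```bash
python3 - <<'E'
from h import *
snap("wrist","w2"); print(status.get_state()["grip_width"]); plan([0.4394,0.0201,0.0425],192.94)
E
```

```text
0.03993456679355378
travel [np.float64(1.2), np.float64(0.8), np.float64(19.5)] twist -0.0004
```

View pics/w2.png

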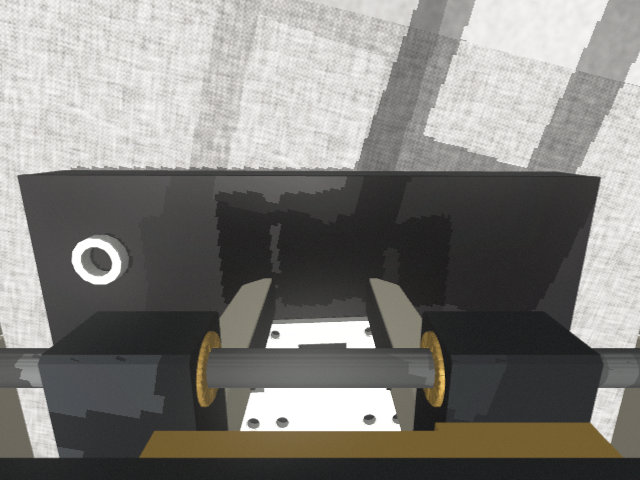

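The fingertips, at (258,280) and (383,280), are behind the stem end and centred on it. I'll lower them to just above the block top.

send_rows(motion=[{"grip": 156,"travel": [0,0,10]},{"grip": 156,"travel": [0,0,15]},{"grip": 156,"travel": [0,0,18]},{"grip": 156,"travel": [0,0,18]},{"grip": 156,"travel": [0,0,18]}])

```text
invalid input
```

send_rows(motion=[{"grip": 156,"travel": [0,0,10],"twist": 0},{"grip": 156,"travel": [0,0,15],"twist": 0},{"grip": 156,"travel": [0,0,18],"twist": 0},{"grip": 156,"travel": [0,0,18],"twist": 0},{"grip": 156,"travel": [0,0,18],"twist": 0}])

```text
clock: 3.87
position: [0.4395, 0.0196, 0.0424]
tcp_rot: [180.0, -0.0, -167.1]
contact_force: [0.4, -0.4, -0.1]
grip_width: 0.0359
gripper_force: 0.0
```

send_rows(motion=[{"grip": 156,"travel": [-8,0,0],"twist": 0},{"grip": 156,"travel": [-16,0,0],"twist": 0},{"grip": 156,"travel": [-22,0,0],"twist": 0},{"grip": 156,"travel": [-26,0,0],"twist": 0},{"grip": 156,"travel": [-30,0,0],"twist": 0},{"grip": 156,"travel": [-34,0,0],"twist": 0},{"grip": 156,"travel": [-38,0,0],"twist": 0},{"grip": 156,"travel": [-42,0,0],"twist": 0},{"grip": 156,"travel": [-46,0,0],"twist": 0},{"grip": 156,"travel": [-50,0,0],"twist": 0}])

```text
clock: 4.7
position: [0.4887, 0.0308, 0.0425]
tcp_rot: [180.0, -0.0, -167.1]
contact_force: [-0.4, -0.2, 0.6]
grip_width: 0.0359
gripper_force: 0.0
```

send_rows(motion=[{"grip": 156,"travel": [-4,0,0],"twist": 0},{"grip": 156,"travel": [-8,0,0],"twist": 0},{"grip": 156,"travel": [-12,0,0],"twist": 0},{"grip": 156,"travel": [-16,0,0],"twist": 0},{"grip": 156,"travel": [-20,0,0],"twist": 0},{"grip": 156,"travel": [-24,0,0],"twist": 0},{"grip": 156,"travel": [-28,0,0],"twist": 0},{"grip": 156,"travel": [-32,0,0],"twist": 0},{"grip": 156,"travel": [-36,0,0],"twist": 0},{"grip": 156,"travel": [-40,0,0],"twist": 0}])

```text
clock: 5.53
position: [0.5278, 0.0397, 0.0425]
tcp_rot: [-180.0, 0.0, -167.1]
contact_force: [-0.1, 0.9, 0.1]
grip_width: 0.0363
gripper_force: 0.0
```

```bash
python3 - <<'E'
from h import *
ims=[]
for c in("scene","side"):
    im=snap(c,c+"1"); 
    for l,z in(("tower_corner_left",.043),("tower_corner_right",.043),("block_far_edge",.04)):
        for r in eyes.pinpoint(c,l)[:2]: print(c,l,np.round(r["point"]),round(r["score"],2),ray(c,[r["point"]],z).round(4))
    ims.append(cv2.resize(im[190:340,210:430],None,fx=2.6,fy=1.8*1.1))
cv2.imwrite("pics/c1.png",np.vstack(ims)[:,:,::-1])
E
```

```text
scene tower_corner_left [362. 263.] 0.76 [[0.5408 0.1171]]
scene tower_corner_left [117. 328.] 0.66 [[ 0.5911 -0.3823]]
scene tower_corner_right [314. 283.] 0.86 [[ 0.5763 -0.0042]]
scene tower_corner_right [424. 218.] 0.71 [[0.4134 0.3411]]
scene block_far_edge [354. 296.] 0.68 [[0.6354 0.0589]]
side tower_corner_left [351. 398.] 0.97 [[0.3254 0.5038]]
side tower_corner_left [294. 247.] 0.76 [[0.5379 0.0888]]
side tower_corner_right [344. 361.] 0.75 [[0.3515 0.4232]]
side tower_corner_right [293. 224.] 0.65 [[ 0.5674 -0.01  ]]
side block_far_edge [259. 233.] 0.71 [[0.6464 0.0439]]
```

View pics/c1.png

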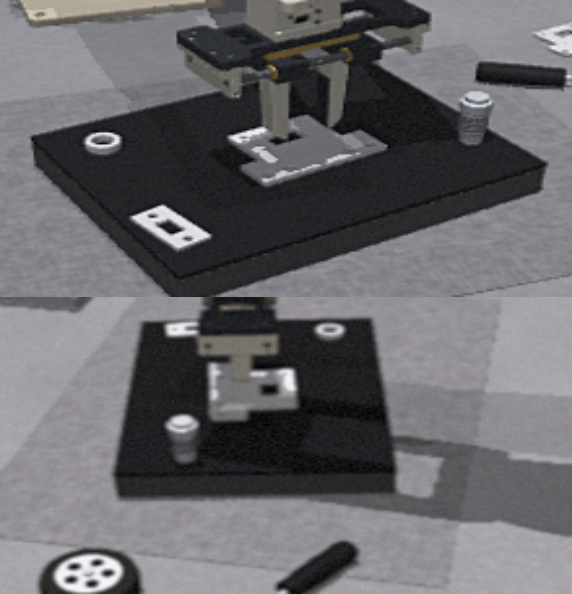

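The picture shows the open fingertips hovering over the plate, which has not moved. With the fingers open, the tips must sit higher than the TCP. I'll back out and feel for the block top.

send_rows(motion=[{"grip": 156,"travel": [0,0,-8],"twist": 0},{"grip": 156,"travel": [30,0,-8],"twist": 0},{"grip": 156,"travel": [60,0,-8],"twist": 0},{"grip": 156,"travel": [90,0,-8],"twist": 0},{"grip": 156,"travel": [90,0,0],"twist": 0},{"grip": 156,"travel": [90,0,1],"twist": 0},{"grip": 156,"travel": [90,0,2],"twist": 0},{"grip": 156,"travel": [90,0,3],"twist": 0},{"grip": 156,"travel": [90,0,3],"twist": 0}])

```text
clock: 6.68
position: [0.4407, 0.0196, 0.0398]
tcp_rot: [-180.0, 0.0, -167.1]
contact_force: [0.6, 0.1, 0.6]
grip_width: 0.036
gripper_force: 0.0
```

send_rows(motion=[{"grip": 156,"travel": [0,0,1],"twist": 0},{"grip": 156,"travel": [0,0,1],"twist": 0}])

```text
clock: 6.85
position: [0.4401, 0.0197, 0.0384]
tcp_rot: [180.0, -0.0, -167.1]
contact_force: [-0.7, 0.5, -0.9]
grip_width: 0.036
gripper_force: 0.0
```

send_rows(motion=[{"grip": 156,"travel": [0,0,1],"twist": 0},{"grip": 156,"travel": [0,0,1],"twist": 0}])

```text
clock: 7.02
position: [0.4397, 0.0196, 0.0373]
tcp_rot: [180.0, -0.0, -167.1]
contact_force: [-0.1, 0.1, 0.2]
grip_width: 0.036
gripper_force: 0.0
```

send_rows(motion=[{"grip": 156,"travel": [0,0,1],"twist": 0},{"grip": 156,"travel": [0,0,1],"twist": 0}])

```text
clock: 7.18
position: [0.4395, 0.0196, 0.0363]
tcp_rot: [180.0, -0.0, -167.1]
contact_force: [0.2, 0.4, 0.3]
grip_width: 0.0362
gripper_force: 0.0
```

send_rows(motion=[{"grip": 156,"travel": [0,0,1],"twist": 0},{"grip": 156,"travel": [0,0,1],"twist": 0}])

```text
clock: 7.35
position: [0.4395, 0.0196, 0.0353]
tcp_rot: [180.0, -0.0, -167.1]
contact_force: [-0.4, 0.9, -0.0]
grip_width: 0.0362
gripper_force: 0.0
```

send_rows(motion=[{"grip": 156,"travel": [0,0,1],"twist": 0},{"grip": 156,"travel": [0,0,1],"twist": 0}])

```text
clock: 7.52
position: [0.4395, 0.0196, 0.0343]
tcp_rot: [180.0, -0.0, -167.1]
contact_force: [-0.1, -0.3, 0.0]
grip_width: 0.036
gripper_force: 0.0
```

send_rows(motion=[{"grip": 156,"travel": [0,0,1],"twist": 0},{"grip": 156,"travel": [0,0,1],"twist": 0}])

```text
clock: 7.68
position: [0.4396, 0.0195, 0.0334]
tcp_rot: [-180.0, -0.0, -167.1]
contact_force: [0.7, 0.4, -0.5]
grip_width: 0.0361
gripper_force: 0.0
```

send_rows(motion=[{"grip": 156,"travel": [0,0,1],"twist": 0},{"grip": 156,"travel": [0,0,1],"twist": 0}])

```text
clock: 7.85
position: [0.4395, 0.0196, 0.0323]
tcp_rot: [180.0, -0.0, -167.1]
contact_force: [-0.6, 0.6, 1.0]
grip_width: 0.0361
gripper_force: 0.0
```

send_rows(motion=[{"grip": 156,"travel": [0,0,1],"twist": 0},{"grip": 156,"travel": [0,0,1],"twist": 0}])

```text
clock: 8.02
position: [0.4396, 0.0196, 0.0313]
tcp_rot: [180.0, -0.0, -167.1]
contact_force: [0.2, -0.6, 0.7]
grip_width: 0.0364
gripper_force: 0.0
```

send_rows(motion=[{"grip": 156,"travel": [0,0,1],"twist": 0},{"grip": 156,"travel": [0,0,1],"twist": 0}])

```text
clock: 8.18
position: [0.4396, 0.0196, 0.0303]
tcp_rot: [180.0, -0.0, -167.1]
contact_force: [0.3, -0.5, -0.3]
grip_width: 0.0358
gripper_force: 0.0
```

send_rows(motion=[{"grip": 156,"travel": [0,0,1],"twist": 0},{"grip": 156,"travel": [0,0,1],"twist": 0}])

```text
clock: 8.35
position: [0.4395, 0.0196, 0.0293]
tcp_rot: [180.0, -0.0, -167.1]
contact_force: [-0.9, -0.1, 0.1]
grip_width: 0.0362
gripper_force: 0.0
```

```bash
python3 - <<'E'
from h import *
im=[]
for c,(a,b) in(("scene",(330,255)),("side",(325,240))):
    i=snap(c,c+"2"); im.append(cv2.resize(i[b-45:b+45,a-60:a+60],(600,290),interpolation=cv2.INTER_CUBIC))
cv2.imwrite("pics/c2.png",np.vstack(im)[:,:,::-1]); s=status.get_state();print(s["position"],s["contact_force"])
E
```

```text
[0.43958233 0.01957177 0.02943089] [ 0.14905607 -0.33618699  0.30486761]
```

View pics/c2.png

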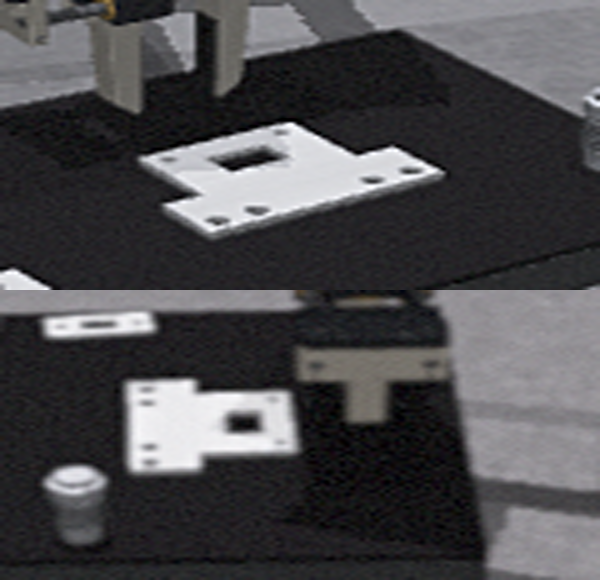

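The tips are still free of the block, behind the stem. I'll estimate their height from both pictures.

```bash
python3 - <<'E'
from h import *
n=np.array([np.cos(.2258),np.sin(.2258)]);t=np.array([-n[1],n[0]])
def pr(c,P):
    m=eyes.camera_model(c);return cv2.projectPoints(np.array(P,float),np.array(m["rvec"],float),np.array(m["tvec"],float),np.array(m["camera_matrix"],float),None)[0][:,0].round(1).tolist()
o=lambda p,c:[round((p[0]-(c[0]-60))*5),round((p[1]-(c[1]-45))*3.22+c[2])]
for z in(.03,.04,.045,.05,.06):
    T=np.array([.4396,.0196])
    P=[[*(T+.0075*n+s*t),z] for s in(-.0355,-.018,.018,.0355)]
    print(z,[o(p,(330,255,0)) for p in pr("scene",P)],[o(p,(325,240,290)) for p in pr("side",[P[3],[*(T-.0075*n+.0355*t),z]])])
E
```

```text
0.03 [[110, 151], [144, 144], [212, 129], [244, 122]] [[348, 460], [377, 460]]
0.04 [[110, 139], [144, 132], [212, 117], [245, 110]] [[348, 450], [378, 450]]
0.045 [[109, 133], [144, 126], [212, 111], [245, 104]] [[348, 446], [378, 445]]
0.05 [[109, 127], [144, 120], [212, 105], [246, 98]] [[348, 440], [378, 440]]
0.06 [[109, 115], [143, 108], [213, 93], [246, 86]] [[348, 430], [378, 430]]
```

The tips are still about 15 mm above the block, because the linkage pulls them back when open. I'll keep lowering.

send_rows(motion=[{"grip": 156,"travel": [0,0,4],"twist": 0},{"grip": 156,"travel": [0,0,8],"twist": 0},{"grip": 156,"travel": [0,0,8],"twist": 0}])

```text
clock: 8.7
position: [0.4389, 0.0196, 0.0204]
tcp_rot: [180.0, -0.1, -167.1]
contact_force: [-0.6, 0.9, 0.5]
grip_width: 0.036
gripper_force: 0.0
```

```bash
python3 - <<'E'
from h import *
im=[]
for c,(a,b) in(("scene",(330,255)),("side",(325,240))):
    i=snap(c,c+"3"); im.append(cv2.resize(i[b-45:b+45,a-60:a+60],(600,290),interpolation=cv2.INTER_CUBIC))
cv2.imwrite("pics/c3.png",np.vstack(im)[:,:,::-1]); s=status.get_state();print(s["position"],s["contact_force"])
E
```

```text
[0.43919375 0.01960412 0.02102236] [ 0.31557254 -0.40980114 -0.45315943]
```

View pics/c3.png

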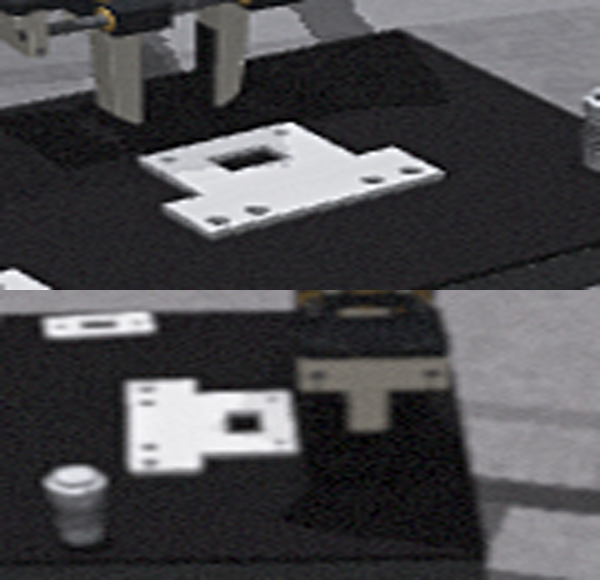

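The tips are now about 7 mm above the block: the scene crop puts the right tip at (140,123), which gives z of about 0.048.

send_rows(motion=[{"grip": 156,"travel": [0,0,2],"twist": 0},{"grip": 156,"travel": [0,0,4],"twist": 0},{"grip": 156,"travel": [0,0,4],"twist": 0}])

```text
clock: 9.05
position: [0.4394, 0.0196, 0.0171]
tcp_rot: [180.0, -0.0, -167.1]
contact_force: [-0.3, 0.9, 0.6]
grip_width: 0.0361
gripper_force: 0.0
```

send_rows(motion=[{"grip": 156,"travel": [0,0,1],"twist": 0},{"grip": 156,"travel": [0,0,1],"twist": 0}])

```text
clock: 9.22
position: [0.4396, 0.0196, 0.0164]
tcp_rot: [180.0, -0.0, -167.1]
contact_force: [-0.1, -1.1, -0.2]
grip_width: 0.0361
gripper_force: 0.0
```

send_rows(motion=[{"grip": 156,"travel": [0,0,1],"twist": 0},{"grip": 156,"travel": [0,0,1],"twist": 0}])

```text
clock: 9.38
position: [0.4396, 0.0196, 0.0154]
tcp_rot: [180.0, -0.0, -167.1]
contact_force: [-0.8, -0.7, 0.1]
grip_width: 0.036
gripper_force: 0.0
```

send_rows(motion=[{"grip": 156,"travel": [0,0,1],"twist": 0},{"grip": 156,"travel": [0,0,1],"twist": 0}])

```text
clock: 9.55
position: [0.4396, 0.0196, 0.0144]
tcp_rot: [180.0, -0.0, -167.1]
contact_force: [0.9, -0.1, -0.9]
grip_width: 0.0358
gripper_force: 0.0
```

send_rows(motion=[{"grip": 156,"travel": [0,0,1],"twist": 0},{"grip": 156,"travel": [0,0,1],"twist": 0}])

```text
clock: 9.72
position: [0.4396, 0.0196, 0.0133]
tcp_rot: [180.0, -0.0, -167.1]
contact_force: [0.3, 0.2, -0.4]
grip_width: 0.0365
gripper_force: 0.0
```

send_rows(motion=[{"grip": 156,"travel": [0,0,1],"twist": 0},{"grip": 156,"travel": [0,0,1],"twist": 0}])

```text
clock: 9.88
position: [0.4396, 0.0196, 0.0124]
tcp_rot: [180.0, -0.0, -167.1]
contact_force: [0.0, -0.6, 0.2]
grip_width: 0.0361
gripper_force: 0.0
```

send_rows(motion=[{"grip": 156,"travel": [0,0,1],"twist": 0},{"grip": 156,"travel": [0,0,1],"twist": 0}])

```text
clock: 10.05
position: [0.4396, 0.0196, 0.0113]
tcp_rot: [180.0, -0.0, -167.1]
contact_force: [-0.8, 1.1, 0.3]
grip_width: 0.0365
gripper_force: 0.0
```

send_rows(motion=[{"grip": 156,"travel": [0,0,1],"twist": 0},{"grip": 156,"travel": [0,0,1],"twist": 0}])

```text
clock: 10.22
position: [0.4397, 0.0196, 0.0104]
tcp_rot: [180.0, 0.0, -167.1]
contact_force: [-0.2, -0.6, -0.0]
grip_width: 0.0359
gripper_force: 0.0
```

send_rows(motion=[{"grip": 156,"travel": [0,0,1],"twist": 0},{"grip": 156,"travel": [0,0,1],"twist": 0}])

```text
clock: 10.38
position: [0.4397, 0.0196, 0.0103]
tcp_rot: [180.0, -0.0, -167.1]
contact_force: [-6.1, -0.1, 10.0]
grip_width: 0.0363
gripper_force: 5.3
```

send_rows(motion=[{"grip": 156,"travel": [0,0,1],"twist": 0},{"grip": 156,"travel": [0,0,1],"twist": 0}])

```text
clock: 10.55
position: [0.4398, 0.0196, 0.0103]
tcp_rot: [180.0, -0.0, -167.1]
contact_force: [-9.9, 0.5, 21.8]
grip_width: 0.0361
gripper_force: 11.0
```

send_rows(motion=[{"grip": 156,"travel": [0,0,1],"twist": 0},{"grip": 156,"travel": [0,0,1],"twist": 0}])

```text
clock: 10.72
position: [0.4399, 0.0196, 0.0102]
tcp_rot: [180.0, -0.0, -167.1]
contact_force: [-17.1, 1.1, 33.0]
grip_width: 0.0363
gripper_force: 16.7
```

Contact is at TCP z = 0.0103. I'll rise to 2 mm above the block and push.

send_rows(motion=[{"grip": 156,"travel": [0,0,-5],"twist": 0},{"grip": 156,"travel": [-8,0,-5],"twist": 0},{"grip": 156,"travel": [-16,0,-5],"twist": 0},{"grip": 156,"travel": [-22,0,-5],"twist": 0},{"grip": 156,"travel": [-26,0,-5],"twist": 0},{"grip": 156,"travel": [-30,0,-5],"twist": 0},{"grip": 156,"travel": [-34,0,-5],"twist": 0},{"grip": 156,"travel": [-38,0,-5],"twist": 0},{"grip": 156,"travel": [-42,0,-5],"twist": 0},{"grip": 156,"travel": [-46,0,-5],"twist": 0}])

```text
clock: 11.55
position: [0.4847, 0.0299, 0.0123]
tcp_rot: [180.0, -0.0, -167.1]
contact_force: [-0.6, 0.3, -0.1]
grip_width: 0.0362
gripper_force: 0.2
```

send_rows(motion=[{"grip": 156,"travel": [-4,0,0],"twist": 0},{"grip": 156,"travel": [-8,0,0],"twist": 0},{"grip": 156,"travel": [-12,0,0],"twist": 0},{"grip": 156,"travel": [-16,0,0],"twist": 0},{"grip": 156,"travel": [-20,0,0],"twist": 0},{"grip": 156,"travel": [-24,0,0],"twist": 0},{"grip": 156,"travel": [-28,0,0],"twist": 0},{"grip": 156,"travel": [-32,0,0],"twist": 0},{"grip": 156,"travel": [-36,0,0],"twist": 0},{"grip": 156,"travel": [-40,0,0],"twist": 0}])

```text
clock: 12.38
position: [0.5239, 0.0389, 0.0125]
tcp_rot: [-180.0, -0.0, -167.1]
contact_force: [-0.3, 0.3, 1.5]
grip_width: 0.0362
gripper_force: 0.5
```

```bash
python3 - <<'E'
from h import *
ims=[]
for c in("scene","side"):
    im=snap(c,c+"4"); 
    for l,z in(("tower_corner_left",.043),("tower_corner_right",.043),("block_far_edge",.04)):
        for r in eyes.pinpoint(c,l)[:2]: print(c,l,np.round(r["point"]),round(r["score"],2),ray(c,[r["point"]],z).round(4))
    ims.append(cv2.resize(im[200:340,210:430],None,fx=2.6,fy=2.1))
cv2.imwrite("pics/c4.png",np.vstack(ims)[:,:,::-1])
E
```

```text
scene tower_corner_left [112. 328.] 0.81 [[ 0.5867 -0.3906]]
scene tower_corner_left [374. 275.] 0.8 [[0.5882 0.1242]]
scene tower_corner_right [328. 299.] 0.95 [[0.632  0.0047]]
scene tower_corner_right [426. 221.] 0.82 [[0.4253 0.3402]]
scene block_far_edge [353. 296.] 0.66 [[0.637  0.0559]]
scene block_far_edge [320. 278.] 0.44 [[0.5592 0.0158]]
side tower_corner_left [351. 395.] 0.94 [[0.3266 0.4978]]
side tower_corner_left [245. 341.] 0.73 [[0.5593 0.4127]]
side tower_corner_right [346. 360.] 0.93 [[0.3474 0.4216]]
side tower_corner_right [272. 223.] 0.65 [[ 0.6253 -0.0033]]
```

View pics/c4.png

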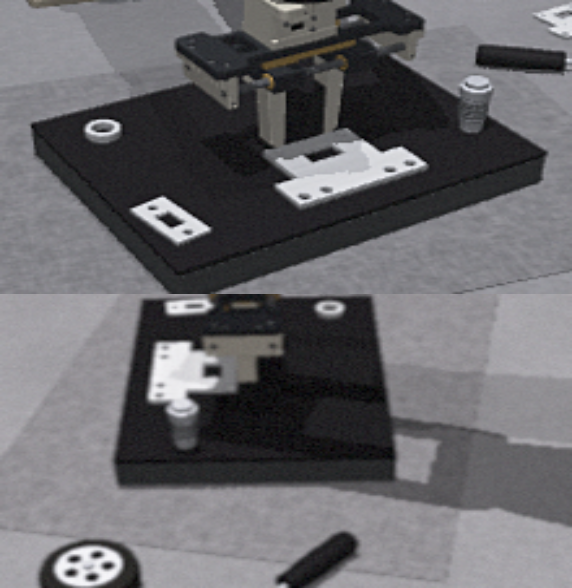

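The plate is now moving squarely with the fingers: the head edge is at (277,200) to (427,160) in the scene crop, still about 27 mm short of the block edge. I'll push 40 mm more, then measure.

send_rows(motion=[{"grip": 156,"travel": [-4,0,0],"twist": 0},{"grip": 156,"travel": [-8,0,0],"twist": 0},{"grip": 156,"travel": [-12,0,0],"twist": 0},{"grip": 156,"travel": [-16,0,0],"twist": 0},{"grip": 156,"travel": [-20,0,0],"twist": 0},{"grip": 156,"travel": [-24,0,0],"twist": 0},{"grip": 156,"travel": [-28,0,0],"twist": 0},{"grip": 156,"travel": [-32,0,0],"twist": 0},{"grip": 156,"travel": [-36,0,0],"twist": 0},{"grip": 156,"travel": [-40,0,0],"twist": 0}])

```text
clock: 13.62
position: [0.5628, 0.0478, 0.0125]
tcp_rot: [180.0, -0.0, -167.1]
contact_force: [-1.5, 0.8, 0.7]
grip_width: 0.036
gripper_force: 0.8
```

send_rows(motion=[{"grip": 156,"travel": [0,0,0],"twist": 0},{"grip": 156,"travel": [10,0,0],"twist": 0},{"grip": 156,"travel": [25,0,-20],"twist": 0},{"grip": 156,"travel": [50,0,-60],"twist": 0},{"grip": 0,"travel": [75,0,-100],"twist": 0},{"grip": 0,"travel": [75,0,-140],"twist": 0},{"grip": 0,"travel": [75,0,-180],"twist": 0},{"grip": 0,"travel": [75,0,-210],"twist": 0},{"grip": 0,"travel": [75,0,-210],"twist": 0},{"grip": 0,"travel": [75,0,-210],"twist": 0}])

```text
clock: 14.45
position: [0.4914, 0.0309, 0.2258]
tcp_rot: [-179.9, 0.4, -167.1]
contact_force: [-0.3, -0.5, -1.1]
grip_width: 0.0715
gripper_force: 0.0
```

```bash
python3 - <<'E'
from h import *
im=snap("wrist","w5"); print(status.get_state()["position"])
for l in("tower","tower_corner_left","tower_corner_right","block_far_edge"):
    for r in eyes.pinpoint("wrist",l)[:1]: print(l,np.round(r["point"]),round(r["score"],2))
try: measure(im)
except Exception as e: print(e)
E
```

```text
[0.49001921 0.03096913 0.22313379]
tower [184. 291.] 0.19
tower_corner_left [374. 353.] 0.89
tower_corner_right [270. 355.] 0.63
block_far_edge [604. 203.] 0.17
px box [ 233  287  175   61 5028]
tower [0.604  0.0587] 12.67 rms mm 13.45
```

View pics/w5.png

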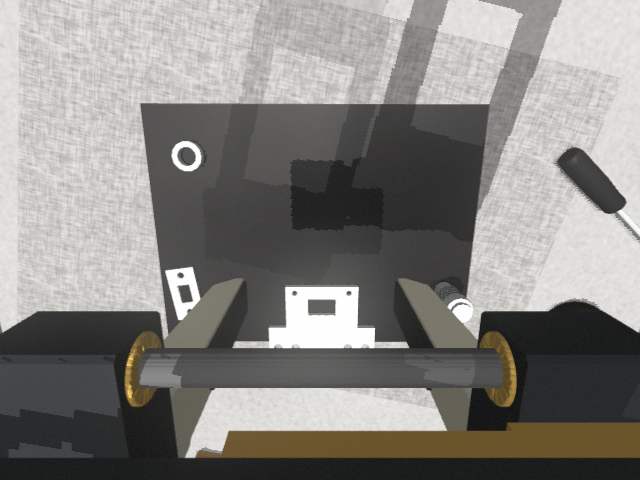

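The head edge is hidden behind the gripper bar at row 350. I'll move the camera about 80 mm forward.

send_rows(motion=[{"grip": 0,"travel": [-30,0,0],"twist": 0},{"grip": 0,"travel": [-60,0,0],"twist": 0},{"grip": 0,"travel": [-80,0,0],"twist": 0},{"grip": 0,"travel": [-80,0,0],"twist": 0},{"grip": 0,"travel": [-80,0,0],"twist": 0},{"grip": 0,"travel": [-80,0,0],"twist": 0}])

```text
clock: 15.25
position: [0.5665, 0.0488, 0.2214]
tcp_rot: [180.0, -0.1, -167.1]
contact_force: [0.0, 0.6, -0.1]
grip_width: 0.093
gripper_force: 0.0
```

```bash
python3 - <<'E'
from h import *
im=snap("wrist","w6"); print(status.get_state()["position"])
for l in("tower","tower_corner_left","tower_corner_right","block_far_edge"):
    for r in eyes.pinpoint("wrist",l)[:1]: print(l,np.round(r["point"]),round(r["score"],2))
try: measure(im)
except Exception as e: print(e)
E
```

```text
[0.56646694 0.04871296 0.22183429]
tower [322. 256.] 0.72
tower_corner_left [622. 134.] 0.69
tower_corner_right [266. 294.] 0.69
px box [  207   220   209   128 12146]
tower [0.6513 0.0685] 5.34 rms mm 26.25
```

View pics/w6.png

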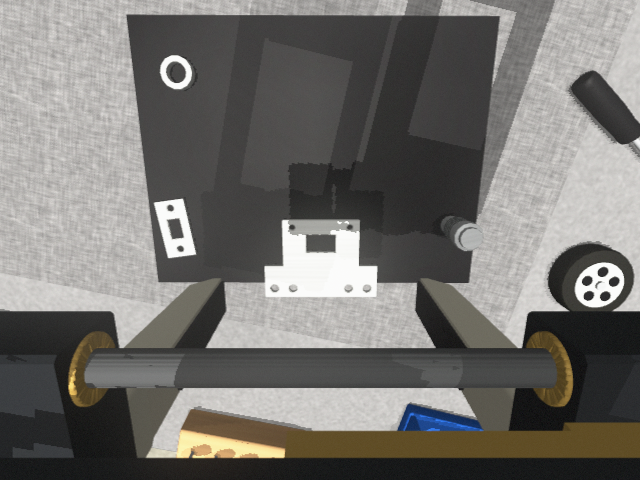

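The whole plate and both ends of the block's far edge (row 282, columns 160–200 and 420–468) are visible. The head edge is at row 296, columns 265–377.

```bash
cat >> h.py <<'E'
def line(im,cols,r0,r1,sign,z,cam="wrist"):
    g=cv2.GaussianBlur(cv2.cvtColor(im,cv2.COLOR_RGB2GRAY),(3,3),0).astype(float);P=[]
    for c in cols:
        d=sign*np.diff(g[r0:r1,c]);k=d.argmax()
        if 0<k<len(d)-1:
            a,b,e=d[k-1:k+2]; P.append((c,r0+k+.5+.5*(a-e)/(a-2*b+e)))
    P=np.array(P);vx,vy,x0,y0=cv2.fitLine(P.astype(np.float32),cv2.DIST_HUBER,0,.01,.01).ravel()
    f=lambda c:y0+vy/vx*(c-x0); print("rows",f(cols[0]).round(1),f(cols[-1]).round(1),"res",np.abs(P[:,1]-f(P[:,0])).mean().round(2))
    w=ray(cam,[(c,f(c)) for c in(cols[0],cols[-1])],z);d=w[1]-w[0];return w,np.arctan2(-d[0],d[1])
def over(im,be,hd,st):
    (e,ye),(h,yh),(s,ys)=line(im,*be,1,.04),line(im,*hd,-1,.046),line(im,*st,1,.046)
    n=np.array([np.cos(ye),np.sin(ye)]);print("yaw edge/head/stem",np.degrees([ye,yh,ys]).round(2),"overhang head",((h-e[0])@n*1000).round(1),"stem+85",((s-e[0])@n*1000+85).round(1))
E
python3 - <<'E'
from h import *
eyes.read_camera("wrist")
im=cv2.imread("pics/w6.png")[:,:,::-1].copy()
over(im,([*range(165,188),*range(432,464)],272,292),(range(270,372),289,304),(range(288,356),212,227))
print(im[285:304,330].tolist()[::2])
E
```

```text
rows 281.7 282.5 res 0.4
rows 296.5 296.5 res 0.05
rows 219.1 219.1 res 0.15
yaw edge/head/stem [12.79 12.92 12.96] overhang head [14.6 14.3] stem+85 [13.2 13. ]
[[251, 252, 251], [251, 251, 250], [251, 251, 250], [251, 252, 251], [251, 251, 250], [251, 252, 251], [211, 209, 205], [194, 191, 188], [196, 194, 190], [194, 193, 189]]
```

Overhang is about 14 mm and the plate is square. It needs about 6 mm more, so I'll go back down behind the stem.

```bash
python3 -c "
from h import *
plan([0.5343,0.0413,0.0125],192.87)"
```

```text
travel [np.float64(33.7), np.float64(0.1), np.float64(210.3)] twist 0.0004
```

send_rows(motion=[{"grip": 156,"travel": [34,0,0],"twist": 0},{"grip": 156,"travel": [34,0,40],"twist": 0},{"grip": 156,"travel": [34,0,80],"twist": 0},{"grip": 156,"travel": [34,0,110],"twist": 0},{"grip": 156,"travel": [34,0,140],"twist": 0},{"grip": 156,"travel": [34,0,160],"twist": 0},{"grip": 156,"travel": [34,0,180],"twist": 0},{"grip": 156,"travel": [34,0,195],"twist": 0},{"grip": 156,"travel": [34,0,200],"twist": 0},{"grip": 156,"travel": [34,0,200],"twist": 0}])

```text
clock: 16.43
position: [0.5328, 0.0412, 0.0211]
tcp_rot: [180.0, -0.2, -167.1]
contact_force: [0.5, 0.9, -0.7]
grip_width: 0.0365
gripper_force: 0.0
```

```bash
python3 -c "
from h import *
eyes.read_camera('side');eyes.read_camera('side');eyes.read_camera('side')
print(status.get_state()['position'],status.get_state()['contact_force'],status.get_state()['grip_width'])
plan([0.5343,0.0413,0.0125],192.9)"
```

```text
[0.53533046 0.0411932  0.02402706] [0.2609795  0.37881558 0.52979181] 0.03611313586669175
travel [np.float64(1.0), np.float64(0.3), np.float64(11.5)] twist 0.0001
```

send_rows(motion=[{"grip": 156,"travel": [0,0,6],"twist": 0},{"grip": 156,"travel": [0,0,11.5],"twist": 0},{"grip": 156,"travel": [0,0,11.5],"twist": 0},{"grip": 156,"travel": [-8,0,11.5],"twist": 0},{"grip": 156,"travel": [-16,0,11.5],"twist": 0},{"grip": 156,"travel": [-22,0,11.5],"twist": 0},{"grip": 156,"travel": [-26,0,11.5],"twist": 0},{"grip": 156,"travel": [-29,0,11.5],"twist": 0},{"grip": 156,"travel": [-32,0,11.5],"twist": 0},{"grip": 156,"travel": [-34,0,11.5],"twist": 0}])

```text
clock: 17.42
position: [0.5674, 0.0489, 0.0109]
tcp_rot: [180.0, -0.0, -167.1]
contact_force: [-1.8, -0.3, 1.7]
grip_width: 0.0362
gripper_force: 0.9
```

send_rows(motion=[{"grip": 156,"travel": [0,0,0],"twist": 0},{"grip": 156,"travel": [0,0,0],"twist": 0},{"grip": 156,"travel": [0,0,0],"twist": 0}])

```text
clock: 17.67
position: [0.5673, 0.0488, 0.011]
tcp_rot: [-180.0, 0.0, -167.1]
contact_force: [1.1, -0.0, 0.5]
grip_width: 0.0358
gripper_force: 0.0
```

send_rows(motion=[{"grip": 156,"travel": [10,0,0],"twist": 0},{"grip": 156,"travel": [20,0,-20],"twist": 0},{"grip": 156,"travel": [20,0,-60],"twist": 0},{"grip": 0,"travel": [0,0,-100],"twist": 0},{"grip": 0,"travel": [0,0,-140],"twist": 0},{"grip": 0,"travel": [0,0,-180],"twist": 0},{"grip": 0,"travel": [0,0,-210],"twist": 0},{"grip": 0,"travel": [0,0,-210],"twist": 0},{"grip": 0,"travel": [0,0,-210],"twist": 0},{"grip": 0,"travel": [0,0,-210],"twist": 0}])

```text
clock: 18.5
position: [0.567, 0.0488, 0.2203]
tcp_rot: [180.0, -0.0, -167.1]
contact_force: [-0.0, -0.0, -1.0]
grip_width: 0.0781
gripper_force: 0.0
```

```bash
python3 - <<'E'
from h import *
for i in range(4): eyes.read_camera("wrist")
im=snap("wrist","w7"); print(status.get_state()["position"])
over(im,([*range(165,188),*range(432,464)],272,292),(range(272,370),292,314),(range(288,356),216,236))
E
```

```text
[0.5664436  0.04877856 0.21925462]
rows 283.2 283.4 res 0.54
rows 301.6 301.4 res 0.67
rows 224.1 224.1 res 1.48
yaw edge/head/stem [12.87 13.06 12.91] overhang head [18.9 18.6] stem+85 [17.8 17.7]
```

View pics/w7.png

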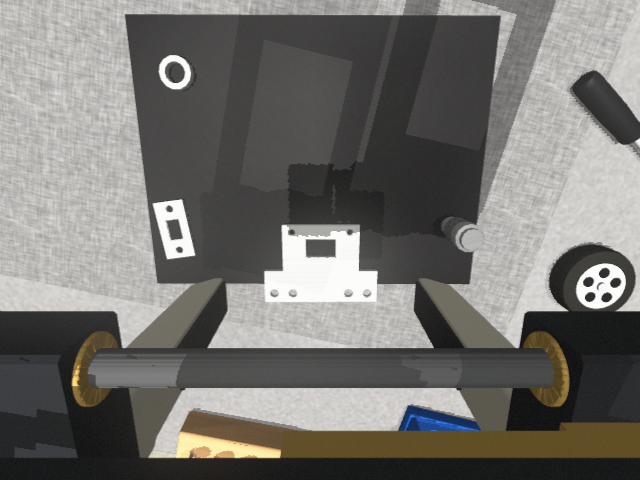

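Overhang is about 18.5 mm and square. One more nudge of 1.5 mm should do it.

send_rows(motion=[{"grip": 156,"travel": [34,0,0],"twist": 0},{"grip": 156,"travel": [34,0,40],"twist": 0},{"grip": 156,"travel": [34,0,80],"twist": 0},{"grip": 156,"travel": [34,0,110],"twist": 0},{"grip": 156,"travel": [34,0,140],"twist": 0},{"grip": 156,"travel": [34,0,160],"twist": 0},{"grip": 156,"travel": [34,0,180],"twist": 0},{"grip": 156,"travel": [34,0,195],"twist": 0},{"grip": 156,"travel": [34,0,200],"twist": 0},{"grip": 156,"travel": [34,0,200],"twist": 0}])

```text
clock: 19.58
position: [0.5322, 0.0412, 0.0188]
tcp_rot: [179.9, -0.2, -167.1]
contact_force: [-0.3, 0.0, -0.1]
grip_width: 0.0365
gripper_force: 0.0
```

send_rows(motion=[{"grip": 156,"travel": [0,0,4],"twist": 0},{"grip": 156,"travel": [0,0,6],"twist": 0},{"grip": 156,"travel": [0,0,7],"twist": 0},{"grip": 156,"travel": [0,0,7],"twist": 0},{"grip": 156,"travel": [0,0,7],"twist": 0}])

```text
clock: 20.0
position: [0.5347, 0.0412, 0.0147]
tcp_rot: [-180.0, 0.1, -167.1]
contact_force: [0.1, 0.4, 0.1]
grip_width: 0.0361
gripper_force: 0.0
```

```bash
python3 -c "
from h import *
s=status.get_state();p=s['position'];print(p,s['contact_force'],s['clock']);print((.5653-p[0]*.9746-p[1]*.2239)*1000)"
```

```text
[0.53472316 0.04122792 0.01467855] [0.08505357 0.37002186 0.12898132] 20.0
34.927880629901516
```

send_rows(motion=[{"grip": 156,"travel": [0,0,2.5],"twist": 0},{"grip": 156,"travel": [-8,0,2.5],"twist": 0},{"grip": 156,"travel": [-16,0,2.5],"twist": 0},{"grip": 156,"travel": [-22,0,2.5],"twist": 0},{"grip": 156,"travel": [-26,0,2.5],"twist": 0},{"grip": 156,"travel": [-29,0,2.5],"twist": 0},{"grip": 156,"travel": [-31,0,2.5],"twist": 0},{"grip": 156,"travel": [-33,0,2.5],"twist": 0},{"grip": 156,"travel": [-33,0,2.5],"twist": 0},{"grip": 156,"travel": [-33,0,2.5],"twist": 0}])

```text
clock: 20.83
position: [0.5663, 0.0486, 0.0114]
tcp_rot: [180.0, -0.0, -167.1]
contact_force: [-0.8, 0.6, -0.1]
grip_width: 0.0363
gripper_force: 0.0
```

```bash
python3 -c "
from h import *
s=status.get_state();p=s['position'];print(p,s['contact_force'],s['clock']);print((.5653-p[0]*.9746-p[1]*.2239)*1000)"
```

```text
[0.56627733 0.04859324 0.01142292] [-0.77418975  0.55353622 -0.14816169] 20.8333
2.526084334566485
```

send_rows(motion=[{"grip": 156,"travel": [-1,0,0],"twist": 0},{"grip": 156,"travel": [-2,0,0],"twist": 0},{"grip": 156,"travel": [-2.5,0,0],"twist": 0},{"grip": 156,"travel": [-2.5,0,0],"twist": 0},{"grip": 156,"travel": [-2.5,0,0],"twist": 0}])

```text
clock: 21.25
position: [0.5688, 0.0491, 0.0115]
tcp_rot: [180.0, -0.0, -167.1]
contact_force: [-0.3, 0.1, 0.5]
grip_width: 0.0356
gripper_force: 0.1
```

send_rows(motion=[{"grip": 156,"travel": [10,0,0],"twist": 0},{"grip": 156,"travel": [20,0,-20],"twist": 0},{"grip": 156,"travel": [20,0,-60],"twist": 0},{"grip": 0,"travel": [0,0,-100],"twist": 0},{"grip": 0,"travel": [0,0,-140],"twist": 0},{"grip": 0,"travel": [0,0,-180],"twist": 0},{"grip": 0,"travel": [0,0,-210],"twist": 0},{"grip": 0,"travel": [0,0,-210],"twist": 0},{"grip": 0,"travel": [0,0,-210],"twist": 0},{"grip": 0,"travel": [0,0,-210],"twist": 0}])

```text
clock: 22.08
position: [0.5686, 0.0491, 0.2209]
tcp_rot: [180.0, -0.0, -167.1]
contact_force: [-0.1, 0.3, -0.5]
grip_width: 0.0781
gripper_force: 0.0
```

```bash
python3 - <<'E'
from h import *
for i in range(4): eyes.read_camera("wrist")
im=snap("wrist","w8"); s=status.get_state(); print(s["position"],s["clock"])
over(im,([*range(165,188),*range(432,464)],272,292),(range(272,370),293,314),(range(295,350),216,236))
E
```

```text
[0.56793768 0.04913487 0.21976829] 22.3333
rows 281.5 282.0 res 0.32
rows 300.6 300.6 res 0.05
rows 223.7 223.8 res 1.19
yaw edge/head/stem [12.83 12.91 12.85] overhang head [19.6 19.5] stem+85 [19.1 19.1]
```

```bash
python3 -c "
from h import *
print(bot.finish_job())"
```

```text
the job is handed in; nothing more can be done
None
```

The tower's head edge now sticks out about 19.5 mm past the block's far edge by my last wrist-camera measurement (target 20 mm), square to within about 0.1°. It was only slid, nothing else was touched, and the job was handed in at about 22 s.

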